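# Open the damper fully and start the downdraft sanding box

### The job

Get the downdraft sanding box ready to use: push its damper lever along the slot, past the half-open notch, until it is fully home at the far end, and then press the start button (the smaller, flat one) all the way down on the switch station and let it up again. Do not press start before the lever is fully home, do not press the mushroom stop button, and leave the foam, the glue bottle and the other things on the bench where they are, neither lifted nor pushed about.

Things in the scene. Friction and masses are not known exactly. Their poses are not given: they have to be found in the camera images.
- lever (a joint): slide of the damper lever in m: 0 shut, 0.030 in the sprung half-open notch (first detent), 0.060 hard against the far end of the slot (second stop, fully open). It grows along +y of damper and starts between 0 and 0.004. It slides with 2 to 3 N; sprung bumps met at about 0.019, 0.032 (out of the notch) and 0.048 need 6, 9 and 8 N. It stays where left, or slips a few mm to a bump's foot.
- lever_grip (a point): centre of the lever's upright black grip, which stands on the steel slot plate on the near ledge of the sanding box: 22 mm along the plate's x, 14 mm along its y (the way it slides), 46 mm tall; so its top is 23 mm above this point, its underside 23 mm below, and the steel plate under it 29 mm below this point
- damper: flat steel slot plate of the lever, 66 mm along x, 140 mm along y, 6 mm thick, with a dark slot along y; its origin is at the centre of its underside, z up, +y (mostly to the robot's left) from the shut end to the open end. It is fixed on the ledge on top of the sanding box, 80 mm above the bench
- box: grey downdraft sanding box, 300 mm (x) by 340 mm (y), 80 mm tall, fixed; its near part in -x is a plain ledge with the slot plate, its far part a perforated grid; origin at the centre of its underside
- switch: grey switch station fixed on the bench on one side of the sanding box (left or right), 75 mm (x) by 135 mm (y) by 30 mm tall, with two black push buttons 68 mm apart along its y; origin at the centre of its underside, z up
- start_top (a point): centre of the top face of the start button: the smaller, flat one, 24 mm across, standing 12 mm above the station's face at its +y end (moves down with the button)
- start (a joint): travel of the start button in m: 0 up, 0.006 fully pressed; pressed straight down, sprung, about 2 N to begin and 5.5 N fully down, rises again when let go
- stop_top (a point): centre of the top of the stop button: the larger mushroom head, 38 mm across, standing 22 mm above the station's face at its -y end
- stop (a joint): travel of the stop button in m: 0 up, 0.006 fully pressed; sprung like the start button
- foam: white foam blank, 75 x 150 x 25 mm, lying on the grid of the sanding box behind the lever; origin at the centre of its underside
- glue: small white bottle, 32 mm wide and 75 mm tall, standing on the sanding box's ledge a little beyond the open end of the lever plate; origin at the centre of its underside
- tape: roll of tape, 100 mm wide, 25 mm tall, lying flat on the bench; origin at the centre of its underside
- marker: marker pen, 127 mm long, 16 mm thick, 19 mm high over its clip, lying on the bench along its x axis; origin on its underside near the middle
- sanding_block: cork sanding block, 70 x 115 x 35 mm, on the bench; origin at the centre of its underside
- driver: screwdriver, 200 mm long with a 26 mm thick handle, lying on the bench along its x axis; origin on its underside at mid-length
There are look-alikes about, which are no part of the job. Leave any red look-alike of the switch alone.

How it is judged:
By the outcome, as a careful person would: the job done as asked, in the order asked, and still so for the second after the job is handed in, with the robot touching nothing.
It also fails if it takes over 38 s, if anything falls off the work surface, if the arm or the gripper's body presses on something with over 40 N, if the wrist force passes 120 N, or if a joint passes its speed limit or range.

### The arm

A 6-joint arm with a two-finger parallel gripper is mounted at the origin on the work surface. World frame = base frame: x ahead of the robot, y to its left, z up, the work surface at z = 0. Lengths are in m, angles in rad, forces in N, time in s.
With the tool pointing down it reaches from about 0.3 to 0.875 m from the base axis. Payload 6.4 kg.
Tool frame: the origin (TCP) lies midway between the tips of the shut fingers; the grasp point (between the pads) lies 19 mm behind it (ctrl.hold_point_z is the distance from the TCP to the grasp point, in m); z points along the fingers, y is the line along which they close (so a half turn about z gives the same grasp; the last joint's range is limited). The gripper opens to 85 mm and grips with 20 to 120 N. Pads are 22 mm wide; open, the fingers measure 114 mm over their backs; the gripper's body (76 mm by 85 mm) begins 54 mm behind the grasp point. The pads swing forward as they close: fully open they stand 13 mm farther back than shut.
Start: joints at [1.012, 0.181, 1.607, -0, 1.354, -0.206], TCP at [0.199, 0.54, 0.231] pointing down, gripper open.
Joint ranges: [-2.99, 2.99], [-0.89, 2.07], [0.3, 2.58], [-1.14, 4.28], [0, 2.63], [-3.12, 3.12]. Speed limits (rad/s): [2.57, 2.57, 3.01, 3.14, 3.14, 3.14].

### API

Orientations are given as a unit quaternion [w, x, y, z].
In Python, from bench import ctrl gives the robot as it stands.
- The arm moves only by the tool carry_out, never from a script. Its argument "plan" is text: rows parted by semicolons, each of 6 numbers parted by spaces: the shift along the tool's x, y, z as a fraction of full scale, then the turn, a rotation vector about the tool's x, y, z as a fraction of full scale. A call has exactly 8 rows; each row shifts and turns the commanded pose from where the row before left it, along the tool's axes as they then stand; what a row does not reach is not made up. Full scale, the value 1, is 40 mm for a shift and 0.1 rad for a turn. A row lasts 1/12 s, in which the tool goes at most 41.7 mm and 7.16 degrees, less where a joint would pass 70% of its speed; a pose out of reach is approached as far as the arm can. A call with a number of a shift or a turn outside -1 to 1 is refused whole. A call with a gripper value outside its range is refused whole. "claw" is the gripper's target within -1 to 1 (shut at 1, half-way at 0, fully open at -1), set as the call begins (left out, the last holds). The fingers move at their own pace and stop on an object; the grip force is fixed at half the most. Time passes only in rows, so rows that do not move let the fingers close, or fill a call up. It gives the time, the measured TCP pose, the force, the opening and the grip force at its end, in the units of the state.
- ctrl.get_obs(): the state, without advancing time (a new reading comes with each control period).
- ctrl.camera(name): name is "scene" or "top" or "wrist"; returns a dict with "pixels" (400x640x3 uint8, red, green, blue), "mtx" (3x3 intrinsics, pixels), "k1" (the pictures are not rectified: a ray, as slopes to the right and down, at radius r is drawn at 1 + k1 r^2 times it, then the intrinsics apply), "R" (3x3) and "t" (3): a world point X has camera coordinates R X + t. Camera axes: x right, y down, z forward; pixel columns grow to the right and rows downward; lengths in m; the calibration is good to about 2 mm. A picture is of the moment at which its call begins. There is no depth.
- ctrl.hand_in(): hands the job in; it is judged then, once.
The state is a dict: "time_s": time; "q": joint angles; "dq": joint speeds; "joint_efforts": joint torques, N m; "eef_pos": TCP position; "eef_rot": TCP orientation; "wrist_force": force on the tool from outside, world axes, zero at the start; "torque": the same for the moment, N m; "opening": opening from 0.0 (shut) to 1.0 (fully open); "grasp_force": force on a finger pad.
Only numpy, scipy, OpenCV 4.12 (cv2) and the standard library are available. Lean on these libraries where they do the work, as an engineer would, in place of code of your own. Each camera call takes 0.05 s, during which the arm holds its last target. There are 200 camera calls.

## Working session

There is one attempt and no reset: what is moved stays moved. The work goes in short steps, Python scripts to look and compute and a tool call to move; the robot and the scene stay as the last step left them, time stands still between calls to the robot, and variables do not carry over. Pictures are saved under pics/ and viewed, at most 10 in all, crops included, and the job is handed in when it is done.

Besides the shell and the picture viewer there is one more tool, called after ">>>" as name(argument=value, ...), one argument or row to a line, values as JSON. carry_out: Moves the arm, as the interface text tells. Shift numbers are shares of 40 mm and turn numbers shares of 0.1 rad, none past 1 either way. Its arguments: {"type":"object","properties":{"plan":{"type":"string"},"claw":{"type":"number"}},"required":["plan"]}

```bash
mkdir -p pics; cat > h.py <<'E'
import numpy as np, cv2
from bench import ctrl
def snap(n,f):
    c=ctrl.camera(n); cv2.imwrite(f,c["pixels"][:,:,::-1]); np.savez(f+".npz",**{k:np.array(v) for k,v in c.items()}); return c
def load(f): return dict(np.load(f+".npz"))
def ray(c,u,v):
    k=float(c["k1"]); d=cv2.undistortPoints(np.array([[[u,v]]],float),c["mtx"],np.array([k,0,0,0,0.]))[0,0]
    return -c["R"].T@c["t"], c["R"].T@np.array([d[0],d[1],1])
def onz(c,u,v,z):
    o,d=ray(c,u,v); return o+d*(z-o[2])/d[2]
def proj(c,X):
    return cv2.projectPoints(np.array([X],float),cv2.Rodrigues(c["R"])[0],c["t"],c["mtx"],np.array([float(c["k1"]),0,0,0,0.]))[0][0,0]
E
python3 - <<'E'
from h import *
for n in("scene","top"): 
    c=snap(n,f"pics/{n}0.png")
print(ctrl.get_obs())
E
```

```text
{'time_s': 0.1, 'q': array([ 1.01171890e+00,  1.81484141e-01,  1.60790199e+00, -1.03301540e-06,
        1.35380369e+00, -2.06289748e-01]), 'dq': array([ 2.30781597e-04, -1.97720147e-03, -2.08900101e-03, -1.85324579e-05,
       -3.82515528e-04,  2.61270821e-04]), 'joint_efforts': array([ 8.13910833e-05, -4.45880949e+01, -3.52231336e+01, -3.22948645e-04,
        4.20459794e-03, -2.05373476e-05]), 'eef_pos': array([0.19838086, 0.53916608, 0.23046737]), 'eef_rot': array([-2.97731406e-04,  1.75480355e-01,  9.84482609e-01, -7.41004859e-04]), 'wrist_force': array([0.02339036, 0.76969037, 0.54733984]), 'torque': array([-0.03600917, -0.05234199,  0.00048721]), 'grasp_force': 0.0, 'opening': 1.0034036379558025}
```

View pics/top0.png

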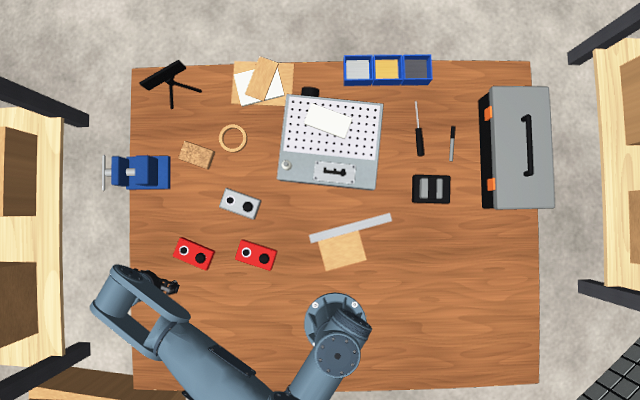

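View pics/scene0.png

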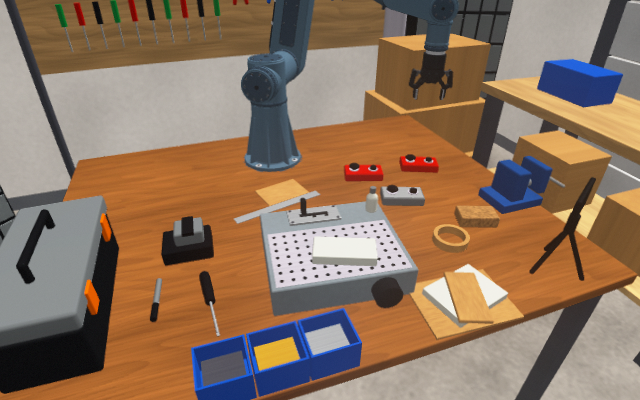

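The top view shows the sanding box around (330,140), with the slot plate at (335,172) and the glue at (286,165). There are three stations: grey at (240,203) and red at (193,252) and (256,254). The grey one fits, since the red ones are look-alikes. I'll confirm that in an enlarged crop.

```bash
python3 - <<'E'
from h import *
a=cv2.imread("pics/top0.png"); b=cv2.imread("pics/scene0.png")
A=cv2.resize(a[145:225,210:370],None,fx=5,fy=5,interpolation=cv2.INTER_CUBIC)
B=cv2.resize(b[175:235,270:430],(800,300),interpolation=cv2.INTER_CUBIC)
cv2.imwrite("pics/crop0.png",np.vstack([A[:300],B])); cv2.imwrite("pics/cropA.png",A)
c=load("pics/top0.png")
for n,u,v,z in [("stnTL",228,188,.03),("st",240,203,.03),("boxnl",277,182,.08)]: print(n,onz(c,u,v,z))
E
```

```text
stnTL [0.4846504  0.37094491 0.03      ]
st [0.43085621 0.32835672 0.03      ]
boxnl [0.49943587 0.19083633 0.08      ]
```

View pics/crop0.png

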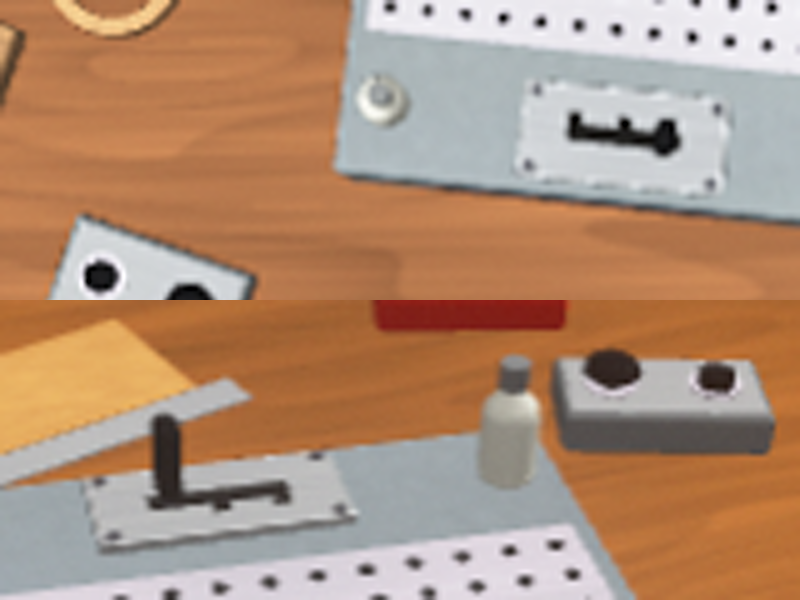

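The crop confirms it. The grey station's small flat start button is at top px (230,200), at the +y end, and the larger mushroom is at about (248,206). The lever grip is at the right (shut) end of the slot, around (343,172).

```bash
python3 - <<'E'
from h import *
c=load("pics/top0.png"); f=lambda x,y,z:onz(c,210+(x+.5)/5-.5,145+(y+.5)/5-.5,z)
S=[f(*p,.086) for p in [(537,90),(528,165),(718,108),(710,184)]]
ctr=np.mean(S,0); y=(S[0]+S[1]-S[2]-S[3]); y/=np.linalg.norm(y); x=np.array([y[1],-y[0],0])
print("plate",ctr,"y",y, "yaw",np.arctan2(-y[0],y[1]))
g=f(667,133,.138); print("griptop",g,"along y",(g-ctr)@y,"x",(g-ctr)@x)
print("start",f(100,276,.042),"glue",f(380,96,.155))
# grip in scene view: base/top
s=load("pics/scene0.png"); 
for u,v in [(302.8,199)]: print("scene griptop",onz(s,u,v,.138))
gray=cv2.imread("pics/top0.png").max(2)[190:216,218:264]
n,l,st,ce=cv2.connectedComponentsWithStats((gray<60).astype(np.uint8))
for i in range(1,n):
  if st[i,4]>15: print(st[i,4],ce[i]+[218,190],onz(c,*(ce[i]+[218,190]),.042))
o=ctrl.get_obs(); from scipy.spatial.transform import Rotation as R
q=o["eef_rot"];M=R.from_quat([*q[1:],q[0]]).as_matrix();print(M.round(3))
print("yawtool y",np.arctan2(-M[0,1],M[1,1]))
E
```

```text
plate [ 0.53015941 -0.00526513  0.086     ] y [0.11758708 0.99306258 0.        ] yaw -0.11785975529634231
griptop [ 0.52738884 -0.03324921  0.138     ] along y -0.028115725062854723 x 0.0005392196272560941
start [0.442307   0.36292939 0.042     ] glue [0.55312153 0.1540277  0.155     ]
scene griptop [ 0.53096977 -0.03510888  0.138     ]
26 [229.5 200. ] [0.44160921 0.36329003 0.042     ]
69 [247.36231884 206.27536232] [0.41867037 0.30014181 0.042     ]
[[-0.938  0.346 -0.001]
 [ 0.346  0.938 -0.001]
 [ 0.    -0.002 -1.   ]]
yawtool y -0.35278720420099774
```

>>> carry_out(
  plan="0 0 0 0 0 -0.8;0 0 0 0 0 -0.8;0 0 0 0 0 -0.75;-0.55 -0.8 0 0 0 0;-0.55 -0.8 0 0 0 0;-0.55 -0.8 0 0 0 0;-0.55 -0.8 0 0 0 0;-0.55 -0.8 0 0 0 0",
  claw=1,
)

```text
time_s: 0.77
eef_pos: [0.2891, 0.3661, 0.2308]
eef_rot: [-0.0, 0.058, 0.998, -0.0]
wrist_force: [1.4, 1.6, -0.4]
opening: 0.001
grasp_force: 0.0
```

>>> carry_out(
  plan="-0.55 -0.8 0 0 0 0;-0.55 -0.8 0 0 0 0;-0.55 -0.8 0 0 0 0;-0.55 -0.8 0 0 0 0;-0.55 -0.8 0 0 0 0;-0.55 -0.8 0 0 0 0;-0.55 -0.8 0 0 0 0;-0.55 -0.8 0 0 0 0",
)

```text
time_s: 1.43
eef_pos: [0.434, 0.091, 0.2312]
eef_rot: [-0.0, 0.059, 0.998, 0.0]
wrist_force: [0.6, -0.3, 0.7]
opening: 0.003
grasp_force: 0.0
```

>>> carry_out(
  plan="-0.55 -0.8 0 0 0 0;-0.55 -0.8 0 0 0 0;-0.55 -0.8 0 0 0 0;-0.55 -0.8 0 0 0 0;-0.55 -0.8 0 0 0 0;0 0 0 0 0 0;0 0 0 0 0 0;0 0 0 0 0 0",
)

```text
time_s: 2.1
eef_pos: [0.5235, -0.0785, 0.2306]
eef_rot: [-0.001, 0.059, 0.998, 0.0]
wrist_force: [-0.2, 0.3, 0.1]
opening: -0.001
grasp_force: 0.0
```

```bash
python3 - <<'E'
from h import *
snap("wrist","pics/w1.png"); o=ctrl.get_obs(); print(o["time_s"],o["eef_pos"],o["eef_rot"],o["opening"])
E
```

```text
2.15 [ 0.52350523 -0.07794019  0.23080543] [-6.22334270e-04  5.86301224e-02  9.98279506e-01  3.85176234e-04] -0.0017087553182582446
```

View pics/w1.png

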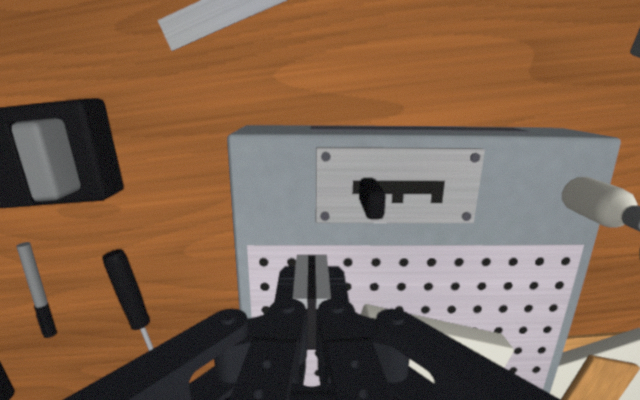

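The wrist view shows the plate screws at (326,157), (474,158), (325,216) and (466,216). The grip stands at about (372,198), its top end at about (373,211). The fingertips are behind and to the left of it, at about (312,258).

```bash
python3 - <<'E'
from h import *
c=load("pics/w1.png")
S=[onz(c,*p,.086) for p in [(474,158),(466,216),(326,157),(325,216)]]
ctr=np.mean(S,0); y=(S[0]+S[1]-S[2]-S[3]); y/=np.linalg.norm(y); x=np.array([y[1],-y[0],0])
print("plate",ctr,y)
for u,v,z in [(361,212,.138),(384,211,.138),(373,212,.138),(373,218,.138)]:
  g=onz(c,u,v,z); print(g,(g-ctr)@y,(g-ctr)@x)
print("tip",proj(c,[.5235,-.078,.2308]))
E
```

```text
plate [ 0.53386906 -0.00319141  0.086     ] [0.12085657 0.99266998 0.        ]
[ 0.53277142 -0.04200952  0.138     ] -0.03866623266860267 0.003601838246481748
[ 0.53397271 -0.02565645  0.138     ] -0.022287843268356207 0.002817939050407597
[ 0.5337916  -0.03350571  0.138     ] -0.030101454593726512 0.0035867919935707545
[ 0.53835212 -0.03379514  0.138     ] -0.029837592429710645 0.008148863381511173
tip [308.31603582 270.2099273 ]
```

>>> carry_out(
  plan="0 0 0.6 0 0 0;0 0 0.7 0 0 0;0 0 0.7 0 0 0;0 0 0.6 0 0 0;0 0 0.4 0 0 0;0 0 0 0 0 0;0 0.2 0 0 0 0;0 0 0 0 0 0",
)

```text
time_s: 2.82
eef_pos: [0.5258, -0.0693, 0.1127]
eef_rot: [0.001, 0.058, 0.998, 0.0]
wrist_force: [-0.5, 0.7, 0.1]
opening: 0.001
grasp_force: 0.0
```

>>> carry_out(
  plan="0 0.15 0 0 0 0;0 0.15 0 0 0 0;0 0.15 0 0 0 0;0 0.15 0 0 0 0;0 0.15 0 0 0 0;0 0.15 0 0 0 0;0 0 0 0 0 0;0 0 0 0 0 0",
)

```text
time_s: 3.48
eef_pos: [0.5291, -0.0345, 0.111]
eef_rot: [-0.0, 0.059, 0.998, 0.0]
wrist_force: [-0.6, -0.2, -0.7]
opening: -0.001
grasp_force: 0.0
```

```bash
python3 - <<'E'
from h import *
snap("wrist","pics/w2.png");snap("scene","pics/s2.png")
a=cv2.imread("pics/w2.png")[100:400,180:560];b=cv2.imread("pics/s2.png")[150:250,250:420]
cv2.imwrite("pics/c2.png",np.vstack([cv2.resize(a[:220],(680,394)),cv2.resize(b[15:65],(680,200))]))
E
```

```text
(no output)
```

View pics/c2.png

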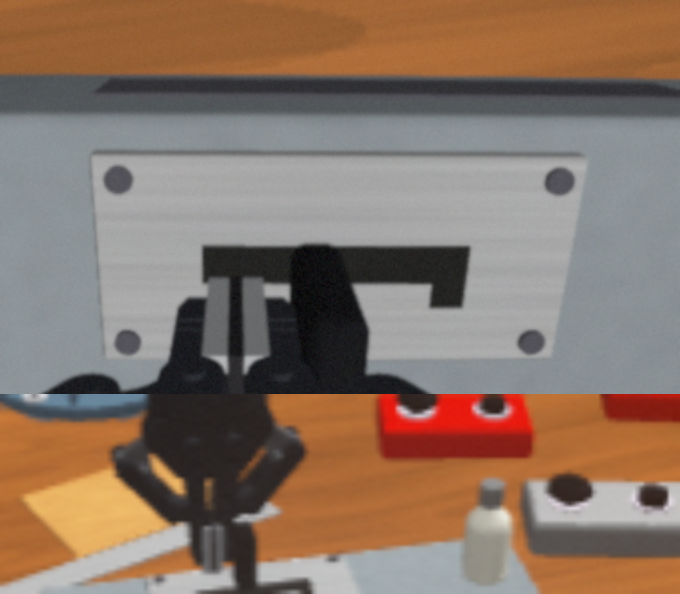

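The crop shows the finger behind the grip, with the grip at about (315,262), moved roughly 20 mm along the slot. I'll keep pushing.

>>> carry_out(
  plan="0 0.12 0 0 0 0;0 0.12 0 0 0 0;0 0.12 0 0 0 0;0 0.12 0 0 0 0;0 0.12 0 0 0 0;0 0.12 0 0 0 0;0 0 0 0 0 0;0 0 0 0 0 0",
)

```text
time_s: 4.25
eef_pos: [0.5328, -0.0058, 0.1113]
eef_rot: [-0.0, 0.059, 0.998, 0.0]
wrist_force: [-0.7, 0.2, 0.0]
opening: -0.002
grasp_force: 0.0
```

>>> carry_out(
  plan="0 0.05 0 0 0 0;0 0.05 0 0 0 0;0 0.05 0 0 0 0;0 0.05 0 0 0 0;0 0.05 0 0 0 0;0 0 0 0 0 0;0 0 0 0 0 0;0 0 0 0 0 0",
)

```text
time_s: 4.92
eef_pos: [0.534, 0.0036, 0.1113]
eef_rot: [0.0, 0.059, 0.998, 0.0]
wrist_force: [1.4, -0.6, 0.1]
opening: 0.001
grasp_force: 0.3
```

>>> carry_out(
  plan="0 0.04 0 0 0 0;0 0.04 0 0 0 0;0 0.04 0 0 0 0;0 0 0 0 0 0;0 0 0 0 0 0;0 0 0 0 0 0;0 0 0 0 0 0;0 0 0 0 0 0",
)

```text
time_s: 5.58
eef_pos: [0.5342, 0.0043, 0.1114]
eef_rot: [-0.0, 0.059, 0.998, -0.003]
wrist_force: [-4.5, -17.7, -0.9]
opening: -0.0
grasp_force: 9.0
```

```bash
python3 - <<'E'
from h import *
snap("wrist","pics/w3.png");print(ctrl.get_obs()["wrist_force"])
a=cv2.imread("pics/w3.png")[100:320,180:560]
cv2.imwrite("pics/c3.png",cv2.resize(a,(680,394)))
E
```

```text
[ -4.84363301 -17.49263301  -0.50796171]
```

View pics/c3.png

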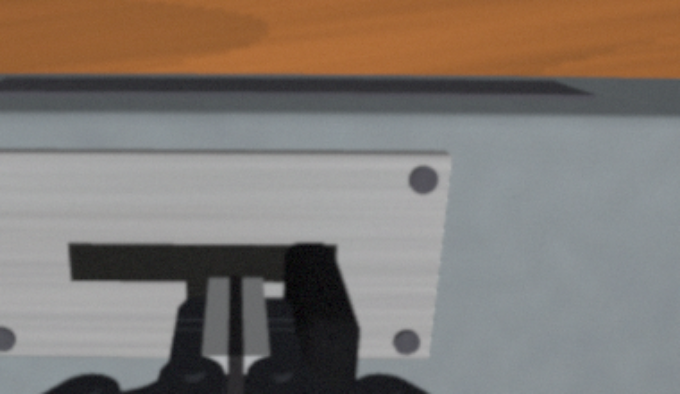

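The grip is now at the far end of the slot, with its edge at the slot end near (335,245). A steady 18 N against it is well over any bump, so the lever is home. I'll back off, rise, and go over to the start button.

>>> carry_out(
  plan="0 -0.2 0 0 0 0;0 -0.3 0 0 0 0;0 0 -0.5 0 0 0;0 0 -0.9 0 0 0;0 0 -0.9 0 0 0;0 0 -0.7 0 0 0;0 0 0 0 0 0;0.3 0.9 0 0 0 0",
)

```text
time_s: 6.3
eef_pos: [0.5275, 0.0208, 0.2341]
eef_rot: [0.004, 0.061, 0.998, -0.001]
wrist_force: [0.5, 0.5, -0.3]
opening: 0.001
grasp_force: 0.0
```

>>> carry_out(
  plan="0.34 0.9 0 0 0 0;0.34 0.9 0 0 0 0;0.34 0.9 0 0 0 0;0.34 0.9 0 0 0 0;0.34 0.9 0 0 0 0;0.34 0.9 0 0 0 0;0.34 0.9 0 0 0 0;0.34 0.9 0 0 0 0",
)

```text
time_s: 6.97
eef_pos: [0.4494, 0.3259, 0.231]
eef_rot: [-0.0, 0.059, 0.998, 0.0]
wrist_force: [0.6, -0.8, 0.7]
opening: -0.002
grasp_force: 0.0
```

>>> carry_out(
  plan="0.34 0.9 0 0 0 0;0 0 0.5 0 0 0;0 0 0.7 0 0 0;0 0 0.8 0 0 0;0 0 0.5 0 0 0;0 0 0 0 0 0;0 0 0 0 0 0;0 0 0 0 0 0",
)

```text
time_s: 7.63
eef_pos: [0.442, 0.3619, 0.1327]
eef_rot: [0.001, 0.059, 0.998, 0.001]
wrist_force: [0.3, 0.1, -0.4]
opening: 0.002
grasp_force: 0.0
```

```bash
python3 - <<'E'
from h import *
c=snap("wrist","pics/w4.png");snap("top","pics/t4.png");o=ctrl.get_obs();print(o["time_s"],o["eef_pos"],o["wrist_force"])
print("tip",proj(c,o["eef_pos"]),"start pred",proj(c,[.442,.363,.042]))
b=cv2.imread("pics/t4.png")[155:195,270:370]
cv2.imwrite("pics/c4.png",np.vstack([cv2.imread("pics/w4.png")[100:400],cv2.resize(b,(640,256),interpolation=cv2.INTER_CUBIC)]))
E
```

```text
7.7333 [0.44244469 0.36210367 0.13345088] [-0.74701809  1.07633923  0.93075039]
tip [307.84155108 271.94078038] start pred [310.04449449 205.9431818 ]
```

View pics/c4.png

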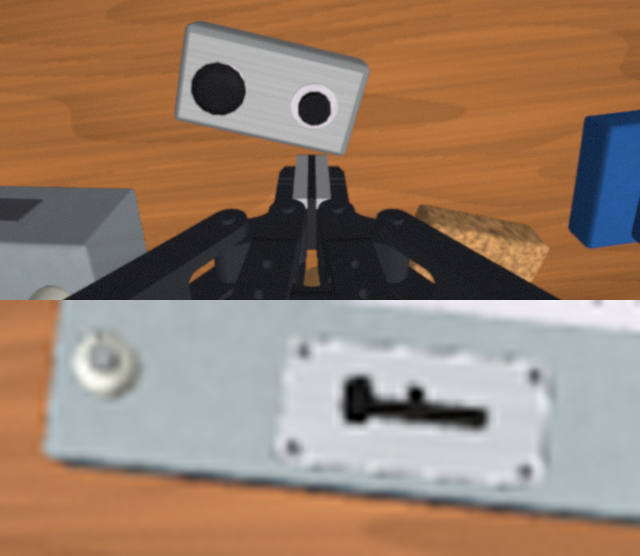

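The top view shows the grip at the slot's left (open) end. In the wrist view the start button is at (314,208), about where predicted, and straight below the fingertips. The mushroom is well clear at (218,188). I'll press in small steps.

>>> carry_out(
  plan="0 0.03 0.5 0 0 0;0 0 0.7 0 0 0;0 0 0.5 0 0 0;0 0 0.3 0 0 0;0 0 0 0 0 0;0 0 0 0 0 0;0 0 0 0 0 0;0 0 0 0 0 0",
)

```text
time_s: 8.4
eef_pos: [0.4425, 0.3634, 0.0532]
eef_rot: [0.001, 0.059, 0.998, 0.001]
wrist_force: [-0.2, 1.1, 0.5]
opening: 0.001
grasp_force: 0.0
```

>>> carry_out(
  plan="0 0 0.07 0 0 0;0 0 0.07 0 0 0;0 0 0.07 0 0 0;0 0 0.07 0 0 0;0 0 0.05 0 0 0;0 0 0 0 0 0;0 0 0 0 0 0;0 0 0 0 0 0",
)

```text
time_s: 9.07
eef_pos: [0.4413, 0.3628, 0.0383]
eef_rot: [0.0, 0.059, 0.998, 0.0]
wrist_force: [0.5, 0.2, 4.1]
opening: 0.003
grasp_force: 1.9
```

Force is 4.1 N, so the button is partly down. I'll continue to the hard stop.

>>> carry_out(
  plan="0 0 0.04 0 0 0;0 0 0.04 0 0 0;0 0 0.02 0 0 0;0 0 0 0 0 0;0 0 0 0 0 0;0 0 0 0 0 0;0 0 0 0 0 0;0 0 0 0 0 0",
)

```text
time_s: 9.73
eef_pos: [0.4414, 0.3629, 0.0359]
eef_rot: [0.0, 0.059, 0.998, 0.0]
wrist_force: [-5.3, -4.1, 18.8]
opening: 0.0
grasp_force: 9.3
```

18.8 N at z 0.036 means it is fully down. I'll let it up and retreat.

>>> carry_out(
  plan="0 0 -0.1 0 0 0;0 0 -0.2 0 0 0;0 0 -0.5 0 0 0;0 0 -0.8 0 0 0;0 0 -0.8 0 0 0;0 0 -0.5 0 0 0;0 0 0 0 0 0;0 0 0 0 0 0",
)

```text
time_s: 10.4
eef_pos: [0.4418, 0.363, 0.1512]
eef_rot: [0.001, 0.059, 0.998, 0.001]
wrist_force: [-0.2, 0.0, -0.3]
opening: -0.0
grasp_force: 0.0
```

```bash
python3 - <<'E'
from h import *
snap("wrist","pics/w5.png");snap("scene","pics/s5.png");o=ctrl.get_obs();print(o["time_s"],o["eef_pos"],o["wrist_force"])
b=cv2.imread("pics/s5.png")[160:290,230:450]
cv2.imwrite("pics/c5.png",cv2.resize(b,(800,473),interpolation=cv2.INTER_CUBIC))
E
```

```text
10.5 [0.44021721 0.36216182 0.14872911] [ 0.15578545 -0.27919229 -0.4092823 ]
```

View pics/c5.png

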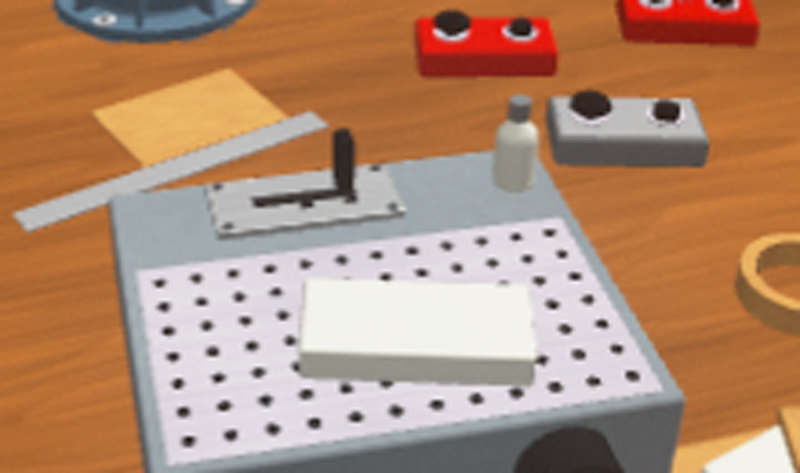

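The lever is at the open end (345,165), the start button is up again (665,110), and the foam and glue look undisturbed.

```bash
python3 -c "
from bench import ctrl
print(ctrl.hand_in())"
```

```text
the job is handed in; nothing more can be done
None
```

The damper lever is pushed fully home, and after that the start button on the grey station was pressed to its stop and let up again; nothing else looked disturbed in the last picture, and the job was handed in at about 10.5 s.

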